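Feel a keyed drive hub into its sprung nest

TASK

Take the notched drive hub with the square boss and seat it, boss up, fully home and flat in the round nest of the test fixture, then let go. The angle of the nest's key is not known exactly: rest the hub on the key with light pressure, turn it until you feel the notch drop over the key, then lower it home gently, without forcing the hub against the fixture. Leave the plain spare hub where it is.

Things in the scene. Friction and masses are not known exactly. Their poses are not given: they have to be found in the camera images.
- hub: the keyed steel hub, about 0.4 kg, loose on the bench: a disc 64 mm across, 14 mm thick, with a square boss on top, 50 mm high in all. One notch, right through the disc's thickness, is cut into the rim on the hub's -x side: 13 mm wide, parallel sides, from the rim in to 22 mm from the axis. Origin: centre of the underside, z up through the boss.
- boss (a point): centre of the hub's square boss, on the hub's axis, 32 mm above its underside. The boss is 28 x 28 mm, sides along the hub's x and y, and stands 36 mm above the disc.
- fixture: the test fixture, fixed to the bench: a round grey base 140 mm across carrying a steel nest, an open round cup with one key inside. A raised pointer on the base marks the fixture's -x side; the key stands within 0.5 rad of that side, either way, at an angle that differs each time and is not given. Origin: centre of the base's underside, on the cup's axis, z up.
- nest_rim (a point): centre of the cup's mouth, 66 mm above the fixture's origin with the cup at rest. Bore 68 mm, widening to 76 mm over the top 4 mm; outer diameter 88 mm. The whole cup is sprung: it starts to sink at about 6 N of downward push, then 0.6 N per mm more, for at most 12 mm, and springs back; it carries the hub's weight without sinking.
- key_level (a point): point on the cup's axis at the height of the key's top, 58 mm above the fixture's origin: the hub's underside is here while it rests on the key. The key is a steel block 10 mm wide, 8 mm high, from 24 mm off the axis out to the wall; it does not turn under light loads. When the notch meets it the cup springs up and the push vanishes; turning on jams the hub on the key.
- nest_floor (a point): centre of the cup's floor, 50 mm above the fixture's origin with the cup at rest: the hub's underside is here, flat, when fully home with its notch over the key. The fixture must not feel more than 25 N from the hub.
- spare: the plain spare hub, loose on the bench: same 64 mm disc, but a round boss 28 mm across and no notch; 50 mm high. Not to be used. Origin: centre of the underside.
Mind the look-alikes: they are no part of the job. What is shaped like the hub but blue or brown is not meant.

How it is judged:
By the outcome, as a careful person would: the job done as asked, in the order asked, and still so for the second after the job is handed in, with the robot touching nothing.
It also fails if it takes over 54 s, if anything falls off the work surface, if the arm or the gripper's body presses on something with over 40 N, if the wrist force passes 120 N, or if a joint passes its speed limit or range.

ROBOT

A 6-joint arm with a two-finger parallel gripper is mounted at the origin on the work surface. World frame = base frame: x ahead of the robot, y to its left, z up, the work surface at z = 0. Lengths are in m, angles in degrees, forces in N, time in s.
With the tool pointing down it reaches from about 0.25 to 0.725 m from the base axis. Payload 9.7 kg.
Tool frame: the origin (TCP) lies midway between the tips of the shut fingers; the grasp point (between the pads) lies 19 mm behind it; z points along the fingers, y is the direction in which the jaws open and shut (so a half turn about z gives the same grasp; the last joint's range is limited). The gripper opens to 85 mm and grips with 20 to 120 N. Pads are 22 mm wide; open, the fingers measure 114 mm over their backs; the gripper's body (76 mm by 85 mm) begins 54 mm behind the grasp point. The pads swing forward as they close: fully open they stand 13 mm farther back than shut.
Start: joints at [70.646, 4.979, 10.078, 95.1, 0, 90], TCP at [0.182, 0.519, 0.231] pointing down, gripper open.
Joint ranges: [-179.16, 179.16], [-48.56, 103.87], [-65.8, 70.77], [-126.05, 130.52], [-82.76, 87.17], [-180, 180]. Speed limits (degrees/s): [127.2, 127.2, 147.25, 180, 180, 180].

INTERFACE

Orientations are given as [roll, pitch, yaw] about the fixed x, y, z axes, in that order (R = Rz(yaw) Ry(pitch) Rx(roll)).
In Python, from workcell import get_obs, camera, get_calibration, job_done gives the robot as it stands.
- The arm moves only by the tool play_rows, never from a script. Its argument "commands" is text: rows parted by semicolons, each of 5 numbers parted by spaces: the opening, from 0 (shut) to 1 (fully open), then the shift along the world's x, y, z in mm, then the turn about the world's z in degrees. A call has 1 to 10 rows; each row is the pose to reach, as a shift and turn from the pose commanded when the call began; what a row does not reach only later rows make up. A row lasts 1/12 s, in which the tool goes at most 41.7 mm and 7.16 degrees, less where a joint would pass 70% of its speed; a pose out of reach is approached as far as the arm can. A call with a gripper value outside its range is refused whole. The fingers move at their own pace and stop on an object; "force" is the grip in N (left out, the last holds). Time passes only in rows, so rows that repeat a pose let the fingers close. It gives the time, the measured TCP pose, the force and the opening at its end, in the units of the state.
- get_obs(): the state, without advancing time (a new reading comes with each control period).
- camera(name): name is "side" or "top"; returns the picture (420x560x3 uint8, red, green, blue); there is no depth.
- get_calibration(name): a dict with "fx", "fy", "cx", "cy" (pixels), "eye" and "attitude" of the camera in the world. Camera axes: x right, y down, z forward; pixel columns grow to the right and rows downward; lengths in m; the calibration is good to about 2 mm. A picture is of the moment at which its call begins. get_calibration takes no time and is no camera call.
- job_done(): hands the job in, once; it reports no verdict.
The state is a dict: "time": time; "q": joint angles; "qd": joint speeds; "joint_efforts": joint torques, N m; "ee_pos": TCP position; "tcp_rot": TCP orientation; "wrist_force": force on the tool from outside, world axes, zero at the start; "torque": the same for the moment, N m; "opening": finger opening in m.
Only numpy, scipy, OpenCV 4.12 (cv2) and the standard library are available. Lean on these libraries where they do the work, as an engineer would, in place of code of your own. Each camera call takes 0.05 s, during which the arm holds its last target.

## Working session

There is one attempt and no reset: what is moved stays moved. The work goes in short steps, Python scripts to look and compute and a tool call to move; the robot and the scene stay as the last step left them, time stands still between calls to the robot, and variables do not carry over. Pictures are saved under pics/ and viewed, and the job is handed in when it is done.

Besides the shell and the picture viewer there is one more tool, called as name(argument=value, ...) on one line, values as JSON. play_rows: Moves the arm, as the interface text tells. Its arguments: {"type":"object","properties":{"commands":{"type":"string"},"force":{"type":"number"}},"required":["commands"]}

```bash
mkdir -p pics
cat > h.py <<'E'
import numpy as np, cv2
from workcell import *
def snap(n,f):
    im=camera(n); cv2.imwrite(f'pics/{f}.png',im[:,:,::-1]); return im
E
python3 - <<'E'
from h import *
for n in('top','side'):
    snap(n,n+'0'); print(n,get_calibration(n))
o=get_obs(); print(o['time'],o['ee_pos'],o['tcp_rot'],o['wrist_force'],o['opening'])
E
```

```text
top {'fx': 415.0237657070663, 'fy': 415.0237657070663, 'cx': 277.84901432893804, 'cy': 215.17344816035745, 'eye': array([ 0.52818687, -0.11239164,  0.88184817]), 'attitude': array([-178.70778379,   -1.0345283 ,  -89.03913921])}
side {'fx': 444.56292289955775, 'fy': 444.56292289955775, 'cx': 269.9708552470843, 'cy': 216.34528703709424, 'eye': array([ 0.08356497, -0.6407877 ,  0.4818528 ]), 'attitude': array([-119.89065881,    1.04947502,  -41.61255633])}
0.1 [0.18221021 0.51873226 0.23065593] [-1.79932990e+02  3.88856710e-05  1.60644149e+02] [0.35727305 0.4788926  0.96407752] 0.08514770200639557
```

View pics/top0.png

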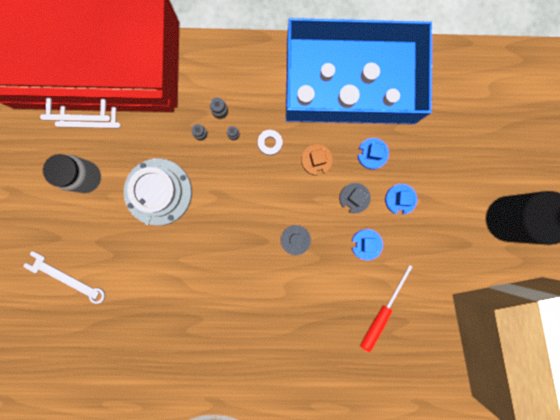

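View pics/side0.png

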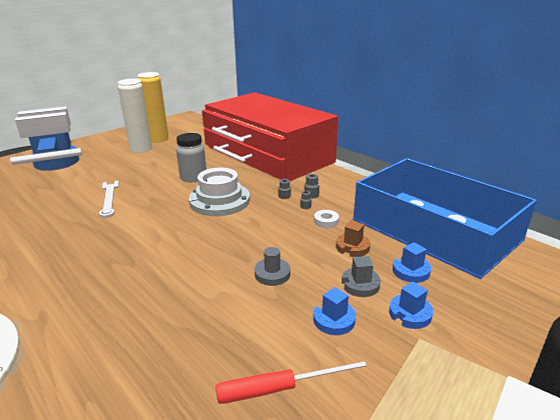

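The top view shows the dark square-boss hub at about (355,198), the spare at (295,240) and the fixture at (156,192). Next I'll zoom in on the hub and fixture.

Run:
```python
import cv2,numpy as np
a=cv2.imread('pics/top0.png');b=cv2.imread('pics/side0.png')
def c(i,x,y,w,h,s):return cv2.resize(i[y:y+h,x:x+w],(400,300),interpolation=cv2.INTER_CUBIC)
r1=np.hstack([c(a,315,168,80,60,5),c(a,115,160,80,60,5)])
r2=np.hstack([c(b,320,245,80,60,5),c(b,180,155,80,60,5)])
cv2.imwrite('pics/z0.png',np.vstack([r1,r2]))
```

```text
(no output)
```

View pics/z0.png

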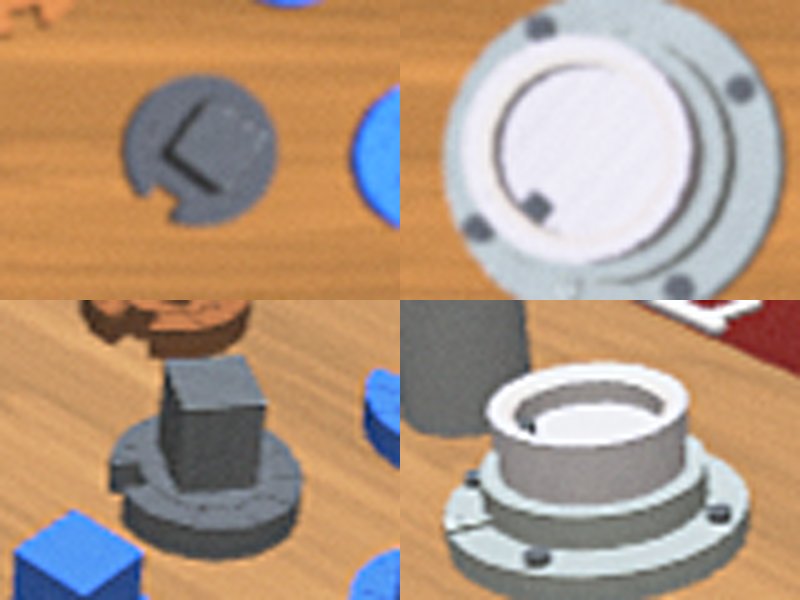

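```bash
cat >> h.py <<'E'
from scipy.spatial.transform import Rotation as R
C={n:get_calibration(n) for n in('top','side')}
def bp(n,u,v,z):
    c=C[n];r=R.from_euler('xyz',c['attitude'],degrees=True).as_matrix()
    d=r@np.array([(u-c['cx'])/c['fx'],(v-c['cy'])/c['fy'],1]);e=np.array(c['eye'])
    return e+d*(z-e[2])/d[2]
def pj(n,p):
    c=C[n];r=R.from_euler('xyz',c['attitude'],degrees=True).as_matrix()
    q=r.T@(np.array(p)-c['eye']);return np.array([c['fx']*q[0]/q[2]+c['cx'],c['fy']*q[1]/q[2]+c['cy']])
E
python3 - <<'E'
from h import *
a=cv2.imread('pics/top0.png')
hsv=cv2.cvtColor(a,cv2.COLOR_BGR2HSV)
# hub & spare discs: low saturation dark
for nm,(x,y) in dict(hub=(355,198),spare=(295,240)).items():
    m=np.zeros(a.shape[:2],np.uint8); s=slice(y-22,y+23),slice(x-22,x+23)
    m[s]=((hsv[s][:,:,1]<90)&(hsv[s][:,:,2]<150))*255
    cs,_=cv2.findContours(m,0,1);k=max(cs,key=cv2.contourArea)
    hull=cv2.convexHull(k);c,r=cv2.minEnclosingCircle(k)
    (ec,ax,an)=cv2.fitEllipse(hull)
    print(nm,c,r,ec,ax,bp('top',*ec,.010),bp('top',*c,.012), 'exp r px',32*415/868)
    if nm=='hub':
        dm=cv2.convexityDefects(k,cv2.convexHull(k,returnPoints=False))
        for d in dm[:,0]: 
            if d[3]>300: print(k[d[0]][0],k[d[1]][0],k[d[2]][0],d[3]/256)
# fixture
def cz(u,v): return 115+(u+.5)/5-.5,160+(v+.5)/5-.5
print('key',bp('top',*cz(139,207),.058))
x,y=155,192
m=np.zeros(a.shape[:2],np.uint8); s=slice(150,235),slice(110,205)
m[s]=((hsv[s][:,:,1]<70)&(hsv[s][:,:,2]>120))*255
cs,_=cv2.findContours(m,0,1);k=max(cs,key=cv2.contourArea)
ec,ax,an=cv2.fitEllipse(cv2.convexHull(k));print('base',ec,ax,cv2.boundingRect(k))
for z in(.0,.01,.02):print(z,bp('top',*ec,z), 70*415/(882-z*1000))
i=cv2.resize(a[145:235,110:210],(800,720),interpolation=cv2.INTER_CUBIC)[:600]
cv2.imwrite('pics/fx.png',i)
j=cv2.imread('pics/side0.png')[160:220,180:260];cv2.imwrite('pics/fs.png',cv2.resize(j,(800,600),interpolation=cv2.INTER_CUBIC))
E
```

```text
hub (354.5, 197.5) 15.182326316833496 (354.5437927246094, 197.64817810058594) (29.88755989074707, 30.42099380493164) [ 0.58789269 -0.2890613   0.01      ] [ 0.58806646 -0.28855956  0.012     ] exp r px 15.299539170506913
[342 206] [350 212] [348 205] 4.3984375
spare (295.45257568359375, 239.71551513671875) 15.035738945007324 (295.40020751953125, 239.6512908935547) (29.449995040893555, 29.84366226196289) [ 0.49733189 -0.1655309   0.01      ] [ 0.49727001 -0.16552096  0.012     ] exp r px 15.299539170506913
key [0.57042964 0.14113467 0.058     ]
base (157.15684509277344, 191.55064392089844) (67.38086700439453, 68.00135803222656) (124, 158, 68, 68)
0.0 [0.59397857 0.1284041  0.        ] 32.93650793650794
0.01 [0.59323251 0.12567352 0.01      ] 33.31422018348624
0.02 [0.59248644 0.12294294 0.02      ] 33.70069605568445
```

View pics/fx.png

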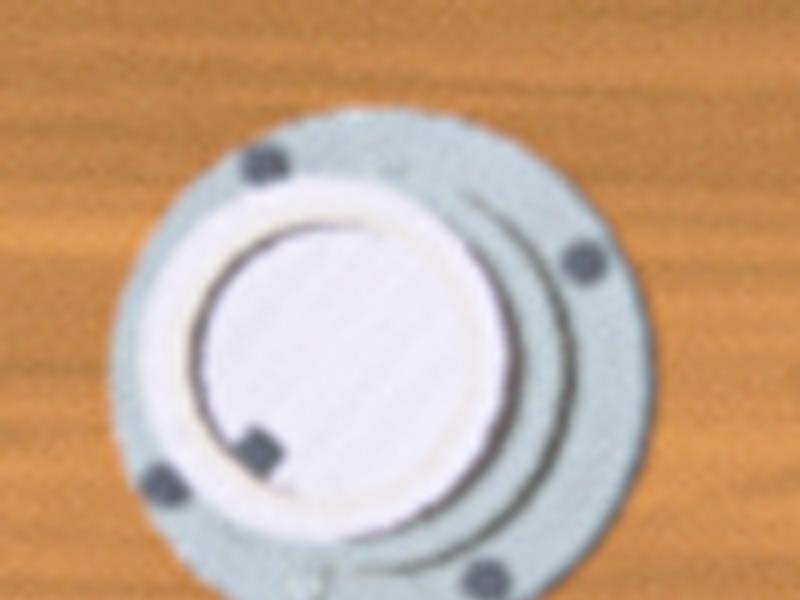

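View pics/fs.png

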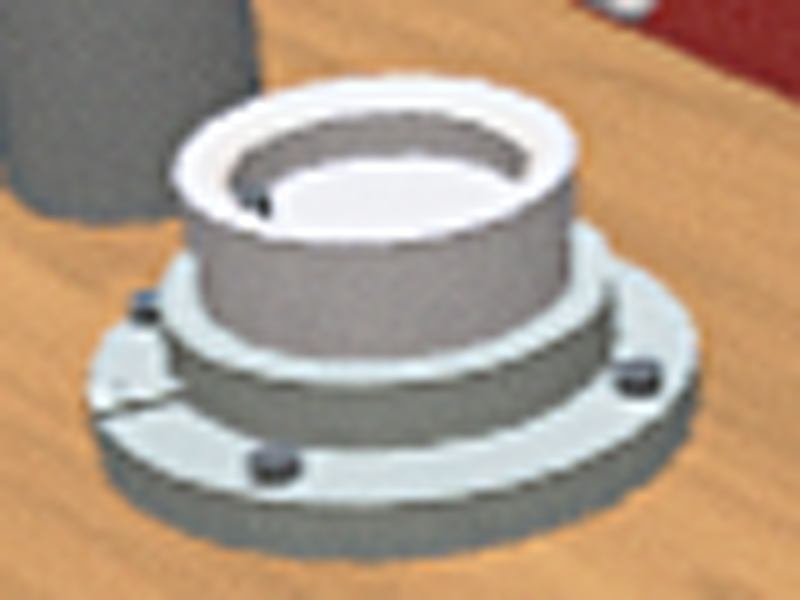

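```bash
cat >> h.py <<'E'
def circ(n,c,r,N=120):
    return np.array([pj(n,[c[0]+r*np.cos(t),c[1]+r*np.sin(t),c[2]]) for t in np.linspace(0,2*np.pi,N)])
def hublines(n,x,y,z,yaw):
    L=[]
    w=lambda p:pj(n,[x+p[0]*np.cos(yaw)-p[1]*np.sin(yaw),y+p[0]*np.sin(yaw)+p[1]*np.cos(yaw),z+p[2]])
    b=np.arcsin(6.5/32)
    for h in(.0,.014):
        P=[[.032*np.cos(t),.032*np.sin(t),h] for t in np.linspace(-np.pi+b,np.pi-b,80)]
        P=P+[[-.022,.0065,h],[-.022,-.0065,h],P[0]]
        L.append(np.array([w(p) for p in P]))
    for h in(.014,.05):
        L.append(np.array([w([.014*i,.014*j,h]) for i,j in((1,1),(1,-1),(-1,-1),(-1,1),(1,1))]))
    return L
def fixlines(n,x,y,key,dz=0):
    L=[circ(n,[x,y,.066+dz],.044),circ(n,[x,y,.066+dz],.038),circ(n,[x,y,.050+dz],.034),circ(n,[x,y,0],.070)]
    u=np.array([np.cos(key),np.sin(key)]);v=np.array([-u[1],u[0]])
    L.append(np.array([pj(n,[*(np.array([x,y])+u*r+v*s),.058+dz]) for r,s in((.024,.005),(.034,.005),(.034,-.005),(.024,-.005),(.024,.005))]))
    return L
def ov(im,lines,x0,y0,w,h,s,col=(0,255,0)):
    i=cv2.resize(im[y0:y0+h,x0:x0+w],(w*s,h*s),interpolation=cv2.INTER_CUBIC)
    for l in lines:
        cv2.polylines(i,[np.round(((l-[x0,y0]+.5)*s-.5)*8).astype(np.int32)],False,col,1,cv2.LINE_AA,3)
    return i
E
python3 - <<'E'
from h import *
rc=bp('top',149.8,189.2,.066);k=bp('top',141.8,201.06,.058);print(rc,k,np.hypot(*(k-rc)[:2]),np.degrees(np.arctan2(*(k-rc)[1::-1])))
key=np.arctan2(*(k-rc)[1::-1])
p=[bp('top',*q,.014)[:2] for q in((354.5,197.6),(346.4,209.2))];d=p[1]-p[0];notch=np.arctan2(d[1],d[0]);print('notch deg',np.degrees(notch),p)
yaw=notch-np.pi
a=cv2.imread('pics/top0.png');b=cv2.imread('pics/side0.png')
ii=[]
for n,i,(hx,hy),(fx,fy) in(('top',a,(330,170),(115,155)),('side',b,(337,250),(180,155))):
    ii.append(np.hstack([ov(i,hublines(n,*p[0],0,yaw),hx,hy,50,50,8)[:300*2],ov(i,fixlines(n,rc[0],rc[1],key),fx,fy,80,80,5)]))
cv2.imwrite('pics/ov0.png',cv2.resize(np.vstack(ii),(800,800))[:, :])
cv2.imwrite('pics/ovt.png',ii[0]);cv2.imwrite('pics/ovs.png',ii[1])
E
```

```text
[0.59340309 0.12482233 0.066     ] [0.57029004 0.14231029 0.058     ] 0.028983474760739977 142.88786437470662
notch deg 145.83520362979488 [array([ 0.58771845, -0.28815716]), array([ 0.56303726, -0.271406  ])]
```

View pics/ovt.png

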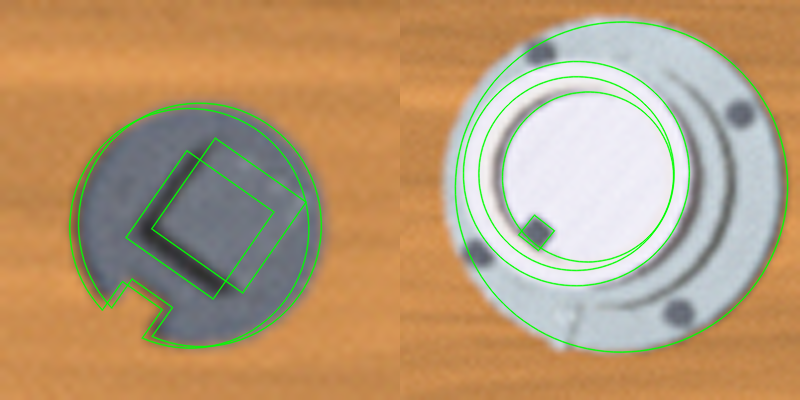

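View pics/ovs.png

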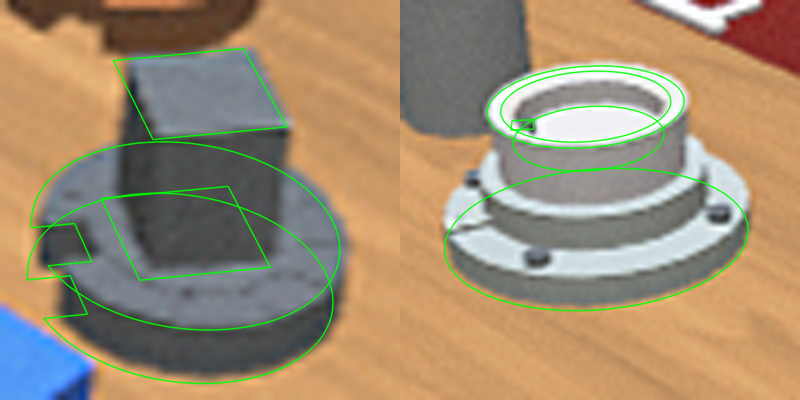

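The overlay puts the hub at about (0.588, -0.2885), with the notch at about 146°. The nest axis is at (0.5934, 0.1248). The key shows inside the cup at about 143°, 20° from the pointer, which is within the stated range. Next I move towards the hub.

play_rows(commands="1 180 -357 -35 -46;1 180 -357 -35 -46;1 180 -357 -35 -46;1 180 -357 -35 -46;1 180 -357 -35 -46;1 180 -357 -35 -46;1 180 -357 -35 -46;1 180 -357 -35 -46;1 180 -357 -35 -46;1 180 -357 -35 -46", force=40)

```text
time: 0.93
ee_pos: [0.3629, 0.159, 0.1959]
tcp_rot: [-180.0, 0.0, 114.6]
wrist_force: [0.3, 1.3, -0.1]
opening: 0.0855
```

play_rows(commands="0.55 225 -447 -46 -59;0.55 225 -447 -46 -59;0.55 225 -447 -46 -59;0.55 225 -447 -46 -59;0.55 225 -447 -46 -59;0.55 225 -447 -46 -59;0.55 225 -447 -46 -59;0.55 225 -447 -46 -59;0.55 225 -447 -46 -59;0.55 225 -447 -46 -59")

```text
time: 1.77
ee_pos: [0.5492, -0.2109, 0.1575]
tcp_rot: [-180.0, 0.0, 55.5]
wrist_force: [0.8, 1.0, -0.2]
opening: 0.047
```

Run:
```python
from h import *
o=get_obs(); print(o['ee_pos'],o['tcp_rot'],o['q'],o['opening'])
```

```text
[ 0.54915317 -0.21085053  0.15747832] [-1.79972530e+02  2.03544510e-03  5.54798259e+01] [-2.10067316e+01  9.38926425e+00  6.76479206e+00  8.74027128e+01
  4.43988391e-03  1.03513442e+02] 0.047013961818335025
```

play_rows(commands="0.55 20 -38 -27 0;0.55 39 -78 -57 0;0.55 39 -78 -57 0;0.55 39 -78 -57 0;0.55 39 -78 -57 0;0.55 39 -78 -57 0")

```text
time: 2.27
ee_pos: [0.5876, -0.2863, 0.1014]
tcp_rot: [-180.0, -0.0, 55.6]
wrist_force: [0.0, -0.1, 0.2]
opening: 0.0468
```

Run:
```python
from h import *
o=get_obs(); print(o['ee_pos'],o['tcp_rot'],o['wrist_force'])
a=snap('top','t1')[:,:,::-1];b=snap('side','s1')[:,:,::-1]
H=(0.588,-0.2888,0,np.radians(145.5-180))
i=np.hstack([ov(a,[],320,165,70,70,5),ov(b,hublines('side',*H),320,215,90,90,5)[:350]])
cv2.imwrite('pics/o1.png',i)
```

```text
[ 0.58764563 -0.2862667   0.10138782] [-1.79976247e+02 -6.15778382e-03  5.56481916e+01] [ 0.03251647 -0.07891469  0.24213138]
```

View pics/o1.png

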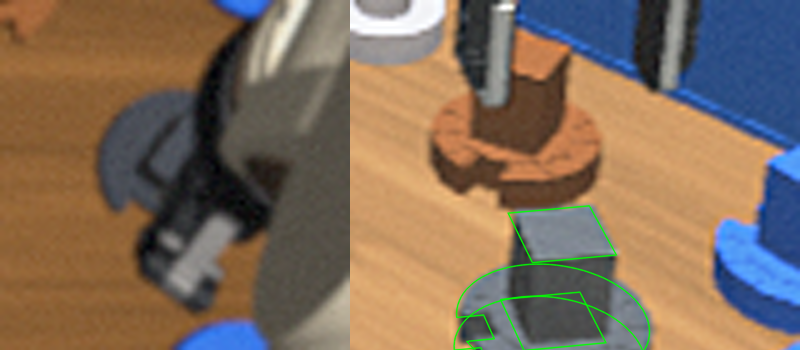

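play_rows(commands="0.55 0 -2 -20 0;0.55 0 -2 -20 0;0.55 0 -2 -20 0;0.55 0 -2 -20 0")

```text
time: 2.7
ee_pos: [0.588, -0.2882, 0.0824]
tcp_rot: [179.9, -0.0, 55.7]
wrist_force: [0.1, -0.2, -0.4]
opening: 0.047
```

Run:
```python
from h import *
o=get_obs(); print(o['ee_pos'],o['tcp_rot'],o['wrist_force'])
b=snap('side','s2')[:,:,::-1]
H=(0.588,-0.2888,0,np.radians(145.5-180))
cv2.imwrite('pics/o2.png',ov(b,hublines('side',*H),320,215,90,90,6))
```

```text
[ 0.58797861 -0.28824458  0.08239143] [ 1.79946613e+02 -1.08148374e-02  5.56783250e+01] [ 0.10590975 -0.20429814 -0.38057407]
```

View pics/o2.png

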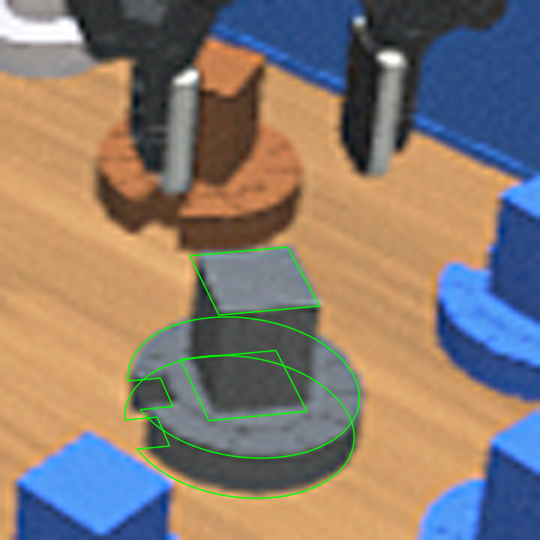

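play_rows(commands="0.55 0 0 -20 0;0.55 0 0 -40 0;0.55 0 0 -52 0;0.55 0 0 -60 0;0.55 0 0 -60 0;0.55 0 0 -60 0")

```text
time: 3.25
ee_pos: [0.5879, -0.2887, 0.0216]
tcp_rot: [180.0, 0.0, 55.6]
wrist_force: [-0.5, -0.6, -0.1]
opening: 0.0469
```

play_rows(commands="0.3 0 0 0 0;0.25 0 0 0 0;0.2 0 0 0 0;0.2 0 0 0 0;0.2 0 0 0 0;0.2 0 0 0 0", force=50)

```text
time: 3.75
ee_pos: [0.5886, -0.2891, 0.0227]
tcp_rot: [179.9, -0.0, 55.6]
wrist_force: [0.4, -0.5, 6.4]
opening: 0.0274
```

Run:
```python
from h import *
o=get_obs(); print(o['ee_pos'],o['tcp_rot'],o['wrist_force'],o['opening'])
b=snap('side','s3')[:,:,::-1]
cv2.imwrite('pics/o3.png',ov(b,[],320,215,90,90,6))
```

```text
[ 0.58864491 -0.28908316  0.02273388] [ 1.79857897e+02 -2.17794691e-02  5.56444862e+01] [ 0.37848416 -0.46820723  6.42921651] 0.027429094146246773
```

View pics/o3.png

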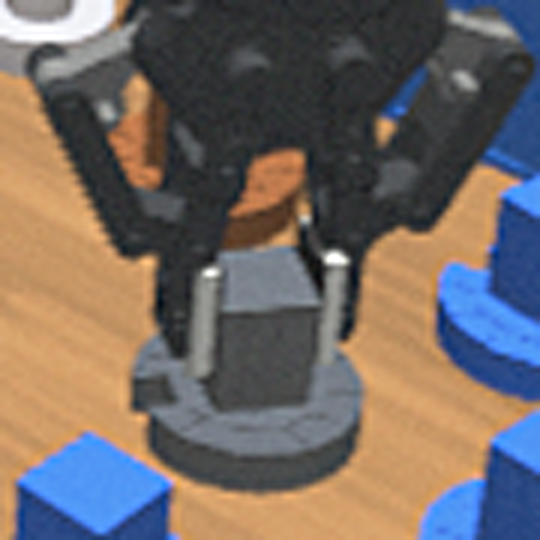

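play_rows(commands="0.2 0 0 15 0;0.2 0 0 50 0;0.2 0 0 85 0;0.2 0 0 90 0;0.2 0 30 90 0;0.2 0 70 90 0;0.2 0 110 90 0;0.2 0 150 90 3;0.2 0 190 90 6;0.2 0 230 90 9")

```text
time: 4.63
ee_pos: [0.5871, -0.057, 0.1104]
tcp_rot: [-180.0, 0.0, 64.8]
wrist_force: [1.7, 0.0, -5.0]
opening: 0.0273
```

play_rows(commands="0.2 2 40 0 2;0.2 3 80 0 2;0.2 4 120 0 2;0.2 5 160 0 2;0.2 5 175 0 2;0.2 5 183 0 2;0.2 5 183 0 2;0.2 5 183 0 2;0.2 5 183 0 2")

```text
time: 5.38
ee_pos: [0.5928, 0.1228, 0.111]
tcp_rot: [-180.0, 0.0, 66.6]
wrist_force: [0.5, -0.9, -3.7]
opening: 0.0272
```

Run:
```python
from h import *
o=get_obs(); print(o['time'],o['ee_pos'],o['tcp_rot'],o['wrist_force'],o['torque'],o['opening'])
a=snap('top','t4')[:,:,::-1];b=snap('side','s4')[:,:,::-1]
p=o['ee_pos'];y=np.radians(o['tcp_rot'][2]+90-180)
H=(p[0],p[1],p[2]-.0227,y)
k=np.radians(142.9)
i=np.hstack([ov(a,hublines('top',*H)+fixlines('top',.5934,.1248,k),105,145,90,90,4),ov(b,hublines('side',*H)+fixlines('side',.5934,.1248,k),175,110,100,90,4)])
cv2.imwrite('pics/o4.png',i)
```

```text
5.3833 [0.59284294 0.12284513 0.11095103] [-1.79991015e+02  3.31048077e-02  6.65670700e+01] [ 0.48885419 -0.88193555 -3.66643559] [-0.0894074  -0.01870111  0.00086207] 0.027219756297690308
```

View pics/o4.png

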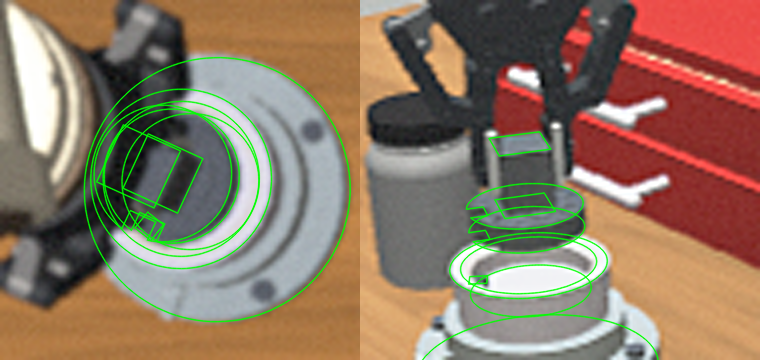

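play_rows(commands="0.2 0.5 1.5 -8 0;0.2 0.5 1.5 -14 0;0.2 0.5 1.5 -14 0;0.2 0.5 1.5 -14 0;0.2 0.5 1.5 -14 0")

```text
time: 5.9
ee_pos: [0.5932, 0.1257, 0.097]
tcp_rot: [-180.0, 0.0, 66.6]
wrist_force: [0.4, 0.7, -2.6]
opening: 0.0272
```

Run:
```python
from h import *
o=get_obs(); print(o['time'],o['ee_pos'],o['tcp_rot'],o['wrist_force'],o['torque'],o['opening'])
a=snap('top','t5')[:,:,::-1];b=snap('side','s5')[:,:,::-1]
p=o['ee_pos'];y=np.radians(o['tcp_rot'][2]+90-180)
H=(p[0],p[1],p[2]-.0227,y)
k=np.radians(142.9)
f=lambda n:fixlines(n,.5934,.1248,k)
cv2.imwrite('pics/o5t.png',np.hstack([ov(a,hublines('top',*H)[:2]+f('top')[:1],115,155,50,60,8),ov(a,[],115,155,50,60,8)]))
cv2.imwrite('pics/o5s.png',np.hstack([ov(b,hublines('side',*H)+f('side')[:1],190,130,50,60,8),ov(b,[],190,130,50,60,8)]))
```

```text
5.9 [0.59324687 0.12565691 0.09699073] [-1.79985360e+02  1.12855767e-02  6.66373181e+01] [ 0.43159474  0.7017205  -2.61721271] [-0.02157825  0.0191353  -0.0099983 ] 0.02723836583506111
```

View pics/o5t.png

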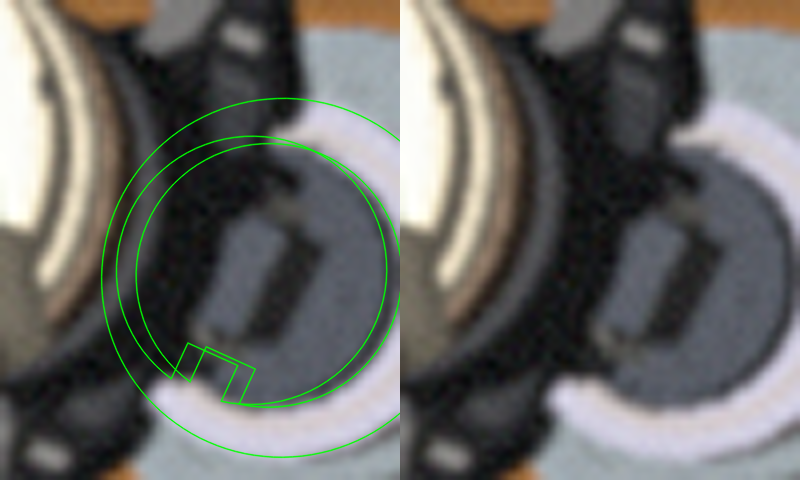

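View pics/o5s.png

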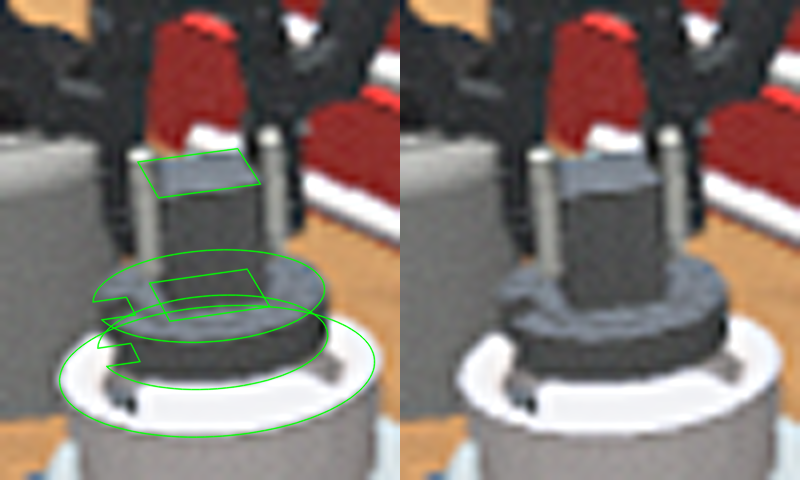

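play_rows(commands="0.2 0.5 0 -3 0;0.2 0.5 0 -6 0;0.2 0.5 0 -9 0;0.2 0.5 0 -11 0;0.2 0.5 0 -11 0;0.2 0.5 0 -11 0")

```text
time: 6.5
ee_pos: [0.5937, 0.1258, 0.0859]
tcp_rot: [-180.0, 0.0, 66.6]
wrist_force: [0.0, -1.0, -2.8]
opening: 0.0271
```

play_rows(commands="0.2 0 0 -1 0;0.2 0 0 -2 0;0.2 0 0 -2 0")

```text
time: 6.75
ee_pos: [0.5938, 0.1258, 0.084]
tcp_rot: [-180.0, 0.0, 66.6]
wrist_force: [0.3, 0.2, -4.0]
opening: 0.0273
```

play_rows(commands="0.2 0 0 -1 0;0.2 0 0 -2 0;0.2 0 0 -2 0")

```text
time: 7.0
ee_pos: [0.5938, 0.1258, 0.0819]
tcp_rot: [-180.0, 0.0, 66.6]
wrist_force: [1.0, 0.3, -3.2]
opening: 0.0272
```

Still in free descent, with wrist Fz at the hub's weight (about -3.5 N). I expect contact near z 0.0807.

play_rows(commands="0.2 0 0 -0.7 0;0.2 0 0 -1.5 0;0.2 0 0 -1.5 0")

```text
time: 7.25
ee_pos: [0.5939, 0.1258, 0.0808]
tcp_rot: [180.0, -0.0, 66.6]
wrist_force: [-0.2, -0.2, -3.6]
opening: 0.0272
```

play_rows(commands="0.2 0 0 -0.5 0;0.2 0 0 -1 0;0.2 0 0 -1 0")

```text
time: 7.5
ee_pos: [0.5939, 0.1259, 0.0802]
tcp_rot: [180.0, -0.0, 66.6]
wrist_force: [-1.8, -0.7, 3.3]
opening: 0.0266
```

Contact with the key: about 7 N at z 0.0802, close to the predicted 0.0807. I'll add a little push and then turn towards the key.

play_rows(commands="0.2 0 0 -1 0;0.2 0 0 -2 0;0.2 0 0 -2 0;0.2 0 0 -2 0")

```text
time: 7.83
ee_pos: [0.5939, 0.1258, 0.0778]
tcp_rot: [180.0, -0.0, 66.6]
wrist_force: [-2.1, -0.3, 4.9]
opening: 0.0269
```

play_rows(commands="0.2 0 0 0 -1;0.2 0 0 0 -2;0.2 0 0 0 -3;0.2 0 0 0 -4;0.2 0 0 0 -4;0.2 0 0 0 -4")

```text
time: 8.33
ee_pos: [0.5938, 0.1256, 0.0776]
tcp_rot: [-180.0, 0.0, 62.6]
wrist_force: [-4.0, -3.0, 3.2]
opening: 0.027
```

play_rows(commands="0.2 -0.5 -0.3 0 -1;0.2 -0.5 -0.3 0 -2;0.2 -0.5 -0.3 0 -3;0.2 -0.5 -0.3 0 -3;0.2 -0.5 -0.3 0 -3")

```text
time: 8.75
ee_pos: [0.5934, 0.1255, 0.0777]
tcp_rot: [180.0, -0.0, 59.6]
wrist_force: [-1.5, -2.5, 3.9]
opening: 0.0272
```

play_rows(commands="0.2 0 0 0 -1;0.2 0 0 0 -2;0.2 0 0 0 -2;0.2 0 0 0 -2")

```text
time: 9.08
ee_pos: [0.5934, 0.1256, 0.0777]
tcp_rot: [180.0, -0.0, 57.6]
wrist_force: [-2.6, -3.1, 3.8]
opening: 0.0272
```

play_rows(commands="0.2 0 0 0 -0.5;0.2 0 0 0 -1;0.2 0 0 0 -1;0.2 0 0 0 -1")

```text
time: 9.42
ee_pos: [0.5934, 0.1255, 0.0777]
tcp_rot: [-180.0, -0.0, 56.6]
wrist_force: [-2.4, -2.0, 3.5]
opening: 0.0273
```

play_rows(commands="0.2 0 0 0 -0.5;0.2 0 0 0 -1;0.2 0 0 0 -1;0.2 0 0 0 -1")

```text
time: 9.75
ee_pos: [0.5933, 0.1255, 0.0776]
tcp_rot: [-180.0, -0.0, 55.6]
wrist_force: [-2.7, -1.4, 3.5]
opening: 0.0271
```

play_rows(commands="0.2 0 0 0 -0.5;0.2 0 0 0 -1;0.2 0 0 0 -1;0.2 0 0 0 -1")

```text
time: 10.08
ee_pos: [0.5936, 0.1259, 0.0771]
tcp_rot: [-180.0, -0.0, 54.6]
wrist_force: [0.8, 0.2, -3.0]
opening: 0.0272
```

play_rows(commands="0.2 0 0 0 -0.5;0.2 0 0 0 -1;0.2 0 0 0 -1;0.2 0 0 0 -1")

```text
time: 10.42
ee_pos: [0.5932, 0.1256, 0.0772]
tcp_rot: [-180.0, 0.0, 53.6]
wrist_force: [0.2, 0.4, -4.1]
opening: 0.0272
```

The notch dropped over the key at a tool yaw of about 54.6°: the push vanished and Fz is back to hub weight. I'll centre the notch slightly and lower gently.

play_rows(commands="0.2 0 0 0 -0.7;0.2 0 0 -1 -0.7;0.2 0 0 -2 -0.7;0.2 0 0 -2 -0.7;0.2 0 0 -2 -0.7")

```text
time: 10.83
ee_pos: [0.5932, 0.1255, 0.0755]
tcp_rot: [-180.0, 0.0, 53.0]
wrist_force: [0.1, -0.0, -3.0]
opening: 0.0277
```

play_rows(commands="0.2 0 0 -0.5 0;0.2 0 0 -1 0;0.2 0 0 -1.5 0;0.2 0 0 -1.5 0;0.2 0 0 -1.5 0")

```text
time: 11.25
ee_pos: [0.5933, 0.1255, 0.0741]
tcp_rot: [-180.0, 0.0, 52.9]
wrist_force: [0.1, -0.7, -4.1]
opening: 0.0274
```

play_rows(commands="0.2 0 0 -0.4 0;0.2 0 0 -0.8 0;0.2 0 0 -0.8 0;0.2 0 0 -0.8 0")

```text
time: 11.58
ee_pos: [0.5933, 0.1255, 0.0733]
tcp_rot: [-180.0, 0.0, 52.9]
wrist_force: [-0.3, 0.2, -3.3]
opening: 0.0272
```

play_rows(commands="0.2 0 0 -0.3 0;0.2 0 0 -0.6 0;0.2 0 0 -0.6 0;0.2 0 0 -0.6 0")

```text
time: 11.92
ee_pos: [0.5933, 0.1255, 0.0728]
tcp_rot: [180.0, -0.0, 52.9]
wrist_force: [-1.0, -0.1, -2.7]
opening: 0.027
```

play_rows(commands="0.2 0 0 -0.3 0;0.2 0 0 -0.6 0;0.2 0 0 -0.6 0;0.2 0 0 -0.6 0")

```text
time: 12.25
ee_pos: [0.5934, 0.1255, 0.0727]
tcp_rot: [180.0, -0.0, 52.9]
wrist_force: [-2.3, -0.6, 2.7]
opening: 0.0272
```

play_rows(commands="0.2 0 0 -0.2 0;0.2 0 0 -0.4 0;0.2 0 0 -0.4 0;0.2 0 0 -0.4 0")

```text
time: 12.58
ee_pos: [0.5934, 0.1255, 0.0718]
tcp_rot: [180.0, -0.0, 52.9]
wrist_force: [-0.9, 0.3, 2.8]
opening: 0.027
```

Floor contact came at z 0.0727, which matches the predicted home height, with light force. I'll ease off and release.

play_rows(commands="0.2 0 0 0.6 0;0.2 0 0 0.6 0;0.35 0 0 0.6 0;0.45 0 0 0.6 0;0.52 0 0 0.6 0;0.52 0 0 0.6 0;0.52 0 0 0.6 0", force=20)

```text
time: 13.17
ee_pos: [0.5933, 0.1255, 0.0722]
tcp_rot: [-180.0, 0.0, 52.9]
wrist_force: [0.4, -0.7, 0.0]
opening: 0.0446
```

Run:
```python
from h import *
o=get_obs(); print(o['time'],o['ee_pos'],o['wrist_force'],o['opening'])
b=snap('side','s6')[:,:,::-1]
cv2.imwrite('pics/o6.png',ov(b,[],175,120,80,75,8))
```

```text
13.1667 [0.59329757 0.125539   0.07219136] [ 0.37494326 -0.68977542  0.04284459] 0.04455225970543446
```

View pics/o6.png

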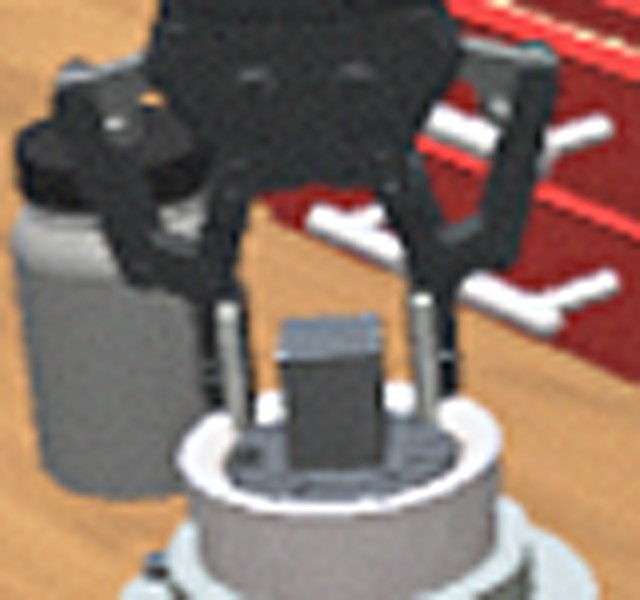

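The fingers are clear of the boss on both sides and the hub sits inside the cup. I'll retreat straight up, then aside.

play_rows(commands="0.52 0 0 8 0;0.52 0 0 30 0;0.52 0 0 65 0;0.52 0 0 100 0;0.52 0 0 110 0;0.52 -40 0 110 0;0.52 -80 0 110 0;0.52 -120 0 110 0;0.52 -150 0 110 0;0.52 -150 0 110 0")

```text
time: 14.05
ee_pos: [0.4392, 0.1253, 0.1836]
tcp_rot: [-180.0, -0.0, 53.0]
wrist_force: [0.1, -0.2, -0.4]
opening: 0.0442
```

Run:
```python
from h import *
o=get_obs(); print(o['time'],o['ee_pos'],o['wrist_force'],o['opening'])
a=snap('top','t7')[:,:,::-1];b=snap('side','s7')[:,:,::-1]
k=np.radians(142.9)
H=(.5934,.1250,.050,k-np.pi)
cv2.imwrite('pics/o7.png',np.hstack([ov(a,[],120,160,60,60,6),ov(b,hublines('side',*H)[1:]+fixlines('side',.5934,.1248,k)[:1],185,140,70,60,6)]))
```

```text
14.05 [0.43921709 0.12534617 0.1836131 ] [ 0.06429001 -0.24898419 -0.35009838] 0.044211283629092664
```

View pics/o7.png

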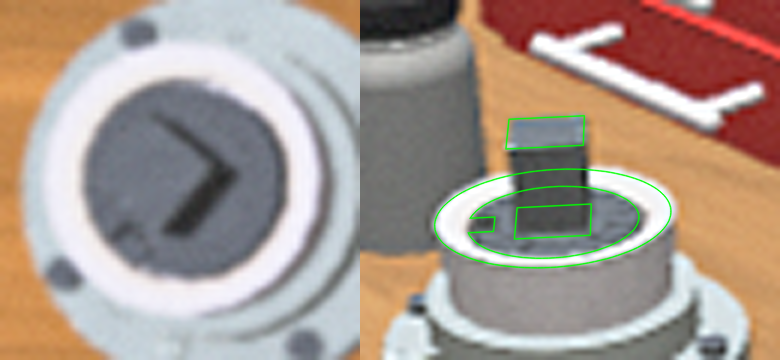

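View pics/t7.png

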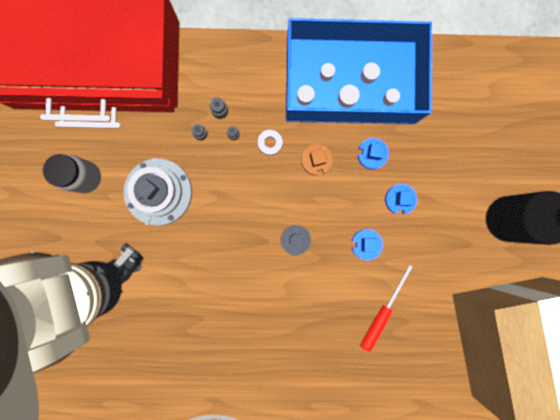

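The hub is seated in the cup. Its boss top and disc outline match the fully-home model in the side view, and the key shows inside the notch in the top view. The spare at (295,240) hasn't moved.

```bash
python3 -c "
from workcell import *
print(job_done())"
```

```text
the job is handed in; nothing more can be done
None
```

The keyed hub is seated boss up in the nest with its notch over the key, released, and the job is handed in at about 14 s of the 54 s allowed.

- **Finding the key:** I gripped the square boss and rested the hub on the key with a light push. Contact came at TCP height 80.2 mm, against about 80.7 mm predicted. I turned it about 12° until the push vanished, with the notch at about 144.6°. The camera had put the key at about 143°.
- **Seating:** I lowered it until it touched the floor at TCP height 72.7 mm, as predicted for fully home. Wrist readings at the end of each move implied no more than about 9 N of push on the fixture, under the 25 N limit.
- **Last checks:** The side view matches the fully-home outline to within about a pixel. The top view shows the key inside the notch, and the spare has not moved. The arm is clear of everything and the wrist force is about zero.
- **Small disagreements:** The two cameras differed by about 1–1.5 mm on where the held hub was, within their stated accuracy. Sideways force reached about 5 N while turning, so I shifted the hub by about 0.6 mm and it dropped to about 3–4 N.

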